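Load a specimen tray under the scanner bridge

TASK

Set the low specimen tray on the scanner's bed, bevelled end first, and push it under the low bridge until it is fully home against the end stop. Then slide the gate fully across behind it and let go. Keep the tray level throughout, and leave the deep tray and the other loose things on the bench where they are.

Things in the scene. Friction and masses are not known exactly. Their poses are not given: they have to be found in the camera images.
- tray: The low specimen tray: loose, cream plastic, 180 long (its x), 60 wide (its y), only 18 mm tall, open on top, 4 mm walls, 6 mm floor, three coiled shells fixed inside below the rim; about 0.25 kg, balanced at its middle. Starts flat on the bench to the right of the scanner, nose roughly towards +y. Origin: centre of its underside, z up. Its +x end is the bevelled nose, its -x end is square.
- tray_nose (a point): Middle of the tray's nose end, at underside level: 90 mm along +x from the tray's origin. The nose is solid for 20 mm and its two corners are cut off at 45 degrees (10 mm bevels).
- scanner: Fixed bench scanner. Origin: on the table plane under the middle of the tunnel's mouth; +x is the way the tray is pushed (roughly world +y), +y to the left of it, z up. Flat aluminium bed without rails, top at z = 8 mm, from x = -150 to 180 and y = -65 to 65.
- mouth (a point): Middle of the tunnel's mouth, on the bed (scanner x = 0, y = 0, z = 8 mm). The grey bridge spans x = 0 to 100: tunnel 65 wide (y = -32.5 to 32.5) and 22 high (z = 8 to 30), legs 30 thick either side, roof top at z = 42. On the roof a dark scan head from x = 55 to 100, up to z = 107, with a black cylinder up to z = 137.
- stop_face (a point): Middle of the face of the steel end stop, on the bed (scanner x = 160, y = 0, z = 8 mm), beyond the bridge; 80 wide, 22 high. A tray fully home has its nose against it: origin at scanner x = 70, y = 0, z = 8, its square end at x = -20, sticking 20 mm out of the mouth.
- gate (a joint): Travel of the gate along scanner +y: 0 (open) to 0.080 m (fully across the lane); starts at 0 to 0.020 (clear of the tray's path), 1.5 N of friction, stays where left. Steel bar at scanner x = -37 to -25, z = 10 to 24 mm; at 0 it spans y = -135 to -60, at 0.080 y = -55 to 20. Guide: two low rails (top z = 20) at y = -65 to -140. It cannot pass a tray that is not home.
- gate_knob (a point): Centre of the top of the gate's upright black knob: round post 16 mm in diameter, from z = 24 (on the bar) to z = 58 mm. In the scanner's frame at x = -31, y = -120 mm + gate travel.
- deep_tray: Bystander: cream tray of the same outline (180 x 60 mm) but 42 mm tall with square ends, with bones in it; loose, 0.4 kg. Too tall for the tunnel. It and the low tray lie side by side, in either order. Origin: centre of its underside, x along its length.
- jar: Bystander: closed clear jar, 60 mm in diameter, 80 tall, loose. Origin: centre of its underside.
- brush: Bystander: brush about 170 mm long, loose, flat on the bench beyond the scanner, seen from the robot. Origin: its underside near the middle, x along it.
- magnifier: Bystander: black hand lens, 64 mm disc with an 80 mm handle, 8 mm tall, loose, lying left of the scanner. Origin: under the centre of the disc.
- dish: Bystander: shallow white dish, 90 mm in diameter, 18 tall, loose, left of the scanner. Origin: centre of its underside.
- calipers: Bystander: steel calipers, 160 mm long, 8 mm tall, loose, left of the scanner. Origin: its underside near the middle.
Things that resemble listed ones, but are neither listed nor needed, are in the scene too. There is more than one size of the tray; the job needs the larger.

How it is judged:
By the outcome, as a careful person would: the job done as asked, in the order asked, and still so for the second after the job is handed in, with the robot touching nothing.
It also fails if it takes over 64 s, if anything falls off the work surface, if the arm or the gripper's body presses on something with over 40 N, if the wrist force passes 120 N, or if a joint passes its speed limit or range.

ROBOT

A 6-joint arm with a two-finger parallel gripper is mounted at the origin on the work surface. World frame = base frame: x ahead of the robot, y to its left, z up, the work surface at z = 0. Lengths are in m, angles in degrees, forces in N, time in s.
With the tool pointing down it reaches from about 0.4 to 0.825 m from the base axis. Payload 7 kg.
Tool frame: the origin (TCP) lies on the centre line of the jaws, within the pads' length; the fingertips stand 8 mm ahead of it and the grasp point (between the pads) lies 11 mm behind it; z points along the fingers, y is the line along which they close (so a half turn about z gives the same grasp; the last joint's range is limited). The gripper opens to 88 mm and grips with 3 to 60 N. Pads are 19 mm wide; open, the fingers measure 130 mm over their backs; the gripper's body (78 mm by 193 mm) begins 47 mm behind the grasp point.
Start: joints at [-60.613, 20.546, 0.682, 0, -70.136, -16.507], TCP at [0.15, -0.658, 0.235] pointing down, gripper open.
Joint ranges: [-176.03, 176.03], [-82.01, 121.73], [-58.28, 71.71], [-173.87, 95.51], [-174.79, -0.11], [-173.66, 173.66]. Speed limits (degrees/s): [136.94, 136.94, 172.46, 180, 180, 180].

INTERFACE

Orientations are given as [roll, pitch, yaw] about the fixed x, y, z axes, in that order (R = Rz(yaw) Ry(pitch) Rx(roll)).
In Python, from plant import ctrl, vision gives the robot as it stands. The module is installed in compiled form; this text tells all that it offers.
- The arm moves only by the tool move_arm, never from a script. Its argument "moves" is one flat list of numbers, 7 for each row, row after row: the finger opening in cm, from 0 to 8.76, then the shift along the tool's x, y, z in cm, then the turn, a rotation vector about the tool's x, y, z in rad. A call has 1 to 8 rows; each row shifts and turns the commanded pose from where the row before left it, along the tool's axes as they then stand; what a row does not reach is not made up. A row lasts 1/10 s, in which the tool goes at most 50 mm and 8.59 degrees, less where a joint would pass 70% of its speed; a pose out of reach is approached as far as the arm can. A call with a gripper value outside its range is refused whole. The fingers move at their own pace and stop on an object; the grip force is fixed at half the most. Time passes only in rows, so rows that do not move let the fingers close. It gives the time, the measured TCP pose, the force, the opening and the grip force at its end, in the units of the state.
- ctrl.get_obs(): the state, without advancing time (a new reading comes with each control period).
- vision.snapshot(name): name is "scene" or "top" or "wrist"; returns (picture, depth): 420x560x3 uint8, red, green, blue; 420x560 float32, m along the optical axis (not along the pixel's ray), 0 where there is no reading.
- vision.camera_model(name): a dict with "vertical_fov" (degrees; the focal length in pixels is half the picture's height over the tangent of half this angle, whatever the lens; pixels are square), "cx", "cy" (the principal point, pixels), "cam_to_world" (4x4, takes a point from camera to world coordinates). Camera axes: x right, y down, z forward; pixel columns grow to the right and rows downward; lengths in m; the calibration is good to about 2 mm. A picture is of the moment at which its call begins: read the wrist's pose just before it. camera_model takes no time and is no camera call; for the wrist camera it gives the pose at the moment of the call.
- ctrl.close_job(): hands the job in; it is judged then, once.
The state is a dict: "clock": time; "joint_pos": joint angles; "qvel": joint speeds; "tau": joint torques, N m; "tool_pos": TCP position; "orientation": TCP orientation; "force": force on the tool from outside, world axes, zero at the start; "moment": the same for the moment, N m; "opening": finger opening in m; "gripper_force": force on a finger pad.
Only numpy, scipy, OpenCV 4.12 (cv2) and the standard library are available. Lean on these libraries where they do the work, as an engineer would, in place of code of your own. Each camera call takes 0.05 s, during which the arm holds its last target. There are 200 camera calls.

## Working session

There is one attempt and no reset: what is moved stays moved. The work goes in short steps, Python scripts to look and compute and a tool call to move; the robot and the scene stay as the last step left them, time stands still between calls to the robot, and variables do not carry over. Pictures are saved under pics/ and viewed, at most 10 in all, crops included, and the job is handed in when it is done.

Besides the shell and the picture viewer there is one more tool, called after "Request:" as name(argument=value, ...), one argument or row to a line, values as JSON. move_arm: Moves the arm, as the interface text tells. Its arguments: {"type":"object","properties":{"moves":{"type":"array"}},"required":["moves"]}

```bash
mkdir -p pics; cat > h.py <<'E'
import numpy as np,cv2
from plant import ctrl,vision
def snap(n,save=None):
    m=vision.camera_model(n); p,d=vision.snapshot(n)
    if save: cv2.imwrite('pics/'+save,p[:,:,::-1])
    np.savez(''+n+'.npz',p=p,d=d,T=m['cam_to_world'],k=[m['vertical_fov'],m['cx'],m['cy']])
    return p,d,m
def ray(m,px,z):
    px=np.atleast_2d(np.array(px,float)); f=210/np.tan(np.radians(m['vertical_fov']/2)); T=np.array(m['cam_to_world'])
    c=np.c_[(px[:,0]-m['cx'])/f,(px[:,1]-m['cy'])/f,np.ones(len(px))]@T[:3,:3].T
    return T[:3,3]+c*((z-T[2,3])/c[:,2])[:,None]
def cloud(m,d):
    f=210/np.tan(np.radians(m['vertical_fov']/2)); T=np.array(m['cam_to_world'])
    v,u=np.mgrid[:420,:560]
    P=np.stack([(u-m['cx'])/f*d,(v-m['cy'])/f*d,d],-1)
    return P@T[:3,:3].T+T[:3,3]
E
python3 - <<'E'
from h import *
p,d,m=snap('top','top.png');print(m)
p2,d2,m2=snap('scene','scene.png')
print(ctrl.get_obs())
E
```

```text
{'vertical_fov': 53.40477427082431, 'cx': 277.67583539976584, 'cy': 207.1648505256369, 'cam_to_world': array([[-0.01305303, -0.98703066,  0.16000028,  0.41541287],
       [-0.99974777,  0.01580736,  0.01595383,  0.04760994],
       [-0.0182761 , -0.15975168, -0.98698804,  1.12362822],
       [ 0.        ,  0.        ,  0.        ,  1.        ]])}
{'clock': 0.1, 'joint_pos': array([-6.06125535e+01,  2.05864004e+01,  6.39256799e-01, -1.98240474e-02,
       -7.01366794e+01, -1.65066056e+01]), 'qvel': array([-0.05098274, -0.14908739,  0.13502553,  0.01602948,  0.09666168,
        0.04353369]), 'tau': array([ 7.39514253e-04, -5.84163952e+01,  2.93754905e+01,  7.01554924e+00,
        1.02600738e-02, -7.24478900e-05]), 'tool_pos': array([ 0.15035789, -0.65759356,  0.23372209]), 'orientation': array([ 1.79914336e+02, -5.94983733e-03, -1.67125904e+02]), 'force': array([-0.03686005, -1.1311091 , -0.35306668]), 'moment': array([-0.06586624,  0.02249443, -0.03119923]), 'gripper_force': 0.0, 'opening': 0.0872752624985843}
```

View pics/top.png

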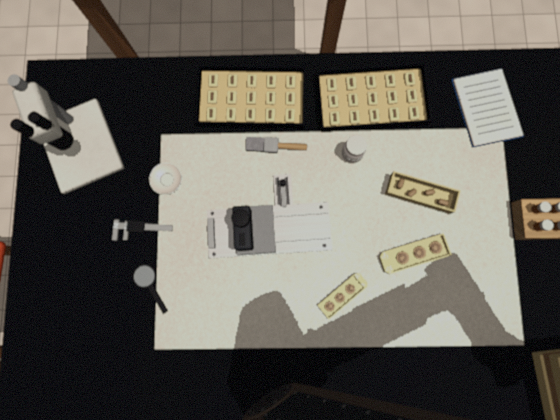

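View pics/scene.png

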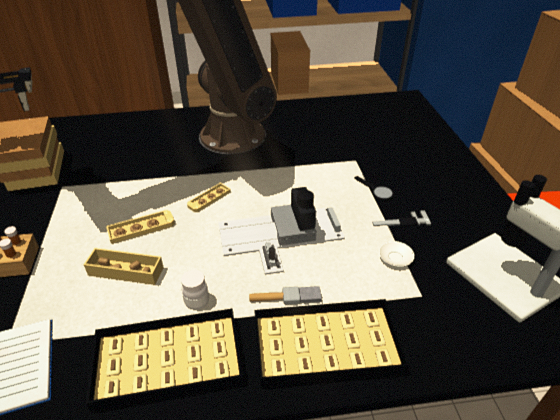

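The top view shows three candidates for the tray:
- Low tray with shells at (415,253), about 70 px (180 mm) long.
- Small shell tray at (341,295), about 50 px long.
- Deep tray with bones at (422,192).

By the description I want (415,253). The scanner lane runs from (330,228) left to the stop at (211,232). The gate knob is near (283,183).

```bash
python3 - <<'E'
from h import *
p,d,m=snap('top')
c=cv2.resize(p[165:325,200:466],None,fx=3,fy=3,interpolation=cv2.INTER_CUBIC)
cv2.imwrite('pics/crop.png',c[:,:,::-1])
P=cloud(m,d)
hsv=cv2.cvtColor(p,cv2.COLOR_RGB2HSV)
mask=((hsv[:,:,1]>70)&(hsv[:,:,0]>15)&(hsv[:,:,0]<40)).astype(np.uint8)
mask[:165]=0;mask[325:]=0;mask[:,:300]=0;mask[:,480:]=0
mask=cv2.morphologyEx(mask,cv2.MORPH_CLOSE,np.ones((5,5)))
cs,_=cv2.findContours(mask,0,2)
for k in cs:
    if cv2.contourArea(k)<200: continue
    for z in (0.018,0.042):
        w=ray(m,k[:,0,:],z)[:,:2].astype(np.float32)
        r=cv2.minAreaRect(w*1000); print(z,k[:,0].mean(0),r)
    mm=np.zeros_like(mask);cv2.drawContours(mm,[k],-1,1,-1)
    print('z pct',np.percentile(P[mm>0][:,2],[5,50,90,98]))
for q,z in [((211,232),.03),((325,230),.008),((241,228),.107),((283,183),.05),((262,230),.042)]:
    print(q,ray(m,q,z),P[q[1],q[0]])
E
```

```text
0.018 [342.3255814  297.86046512] ((359.3716125488281, -94.15780639648438), (41.73644256591797, 115.57765197753906), 38.533260345458984)
0.042 [342.3255814  297.86046512] ((360.58807373046875, -91.08041381835938), (40.83048629760742, 113.06880950927734), 38.533260345458984)
z pct [0.00242561 0.00695632 0.01144921 0.01348884]
0.018 [421.82142857 253.29761905] ((471.2002258300781, -306.69635009765625), (57.58713150024414, 144.98663330078125), 14.608606338500977)
0.042 [421.82142857 253.29761905] ((469.9892272949219, -299.0054626464844), (56.337059020996094, 141.83938598632812), 14.608613967895508)
z pct [0.00407087 0.00936844 0.01549413 0.0191918 ]
0.018 [421.45192308 192.26923077] ((629.402099609375, -321.57293701171875), (187.76148986816406, 66.7016830444336), 71.78241729736328)
0.042 [421.45192308 192.26923077] ((624.7569580078125, -313.55902099609375), (183.6857452392578, 65.25382995605469), 71.78242492675781)
z pct [0.0043     0.01961205 0.04190169 0.04506778]
(211, 232) [[0.52919293 0.24194824 0.03      ]] [0.52984774 0.24306667 0.02370607]
(325, 230) [[ 0.5322919  -0.06029208  0.008     ]] [ 0.53234008 -0.06033656  0.0075401 ]
(241, 228) [[0.52992338 0.15462772 0.107     ]] [0.53017841 0.15486605 0.1047359 ]
(283, 183) [[0.65359733 0.05012334 0.05      ]] [0.65265409 0.05011338 0.0542517 ]
(262, 230) [[0.53118506 0.10669634 0.042     ]] [0.53136567 0.10678851 0.04031262]
```

View pics/crop.png

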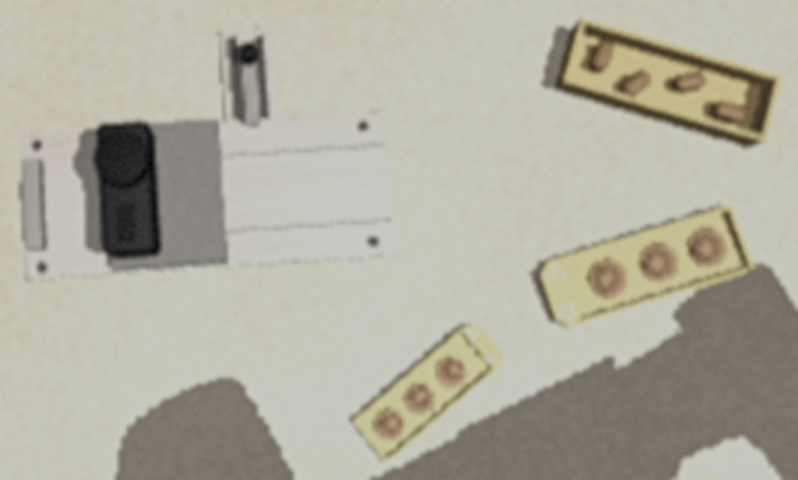

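The crop confirms it: the full-size low tray has its bevelled nose at the left, about crop (545,290), facing roughly +y. The gate is at the top of the scanner, with its knob at about crop (247,52). Next I'll turn the gripper and go above the tray for a wrist view.

Request:
move_arm(
  moves=[8.7,0,0,0,0,0,-0.146,8.7,0,0,0,0,0,-0.146,8.7,0,0,0,0,0,-0.146,8.7,0,0,0,0,0,-0.146,8.7,0,0,0,0,0,-0.146,8.7,0,0,0,0,0,-0.146,8.7,0,0,0,0,0,-0.146,8.7,0,0,0,0,0,-0.146],
)

```text
clock: 0.95
tool_pos: [0.1504, -0.6578, 0.2342]
orientation: [180.0, 0.0, -99.9]
force: [-0.1, 1.5, -0.2]
opening: 0.0871
gripper_force: 0.0
```

Request:
move_arm(
  moves=[8.7,0,0,0,0,0,-0.146,8.7,0,0,0,0,0,-0.146,8.7,0,0,0,0,0,-0.146,8.7,-2.5,-3.66,0,0,0,0,8.7,-2.5,-3.66,0,0,0,0,8.7,-2.5,-3.66,0,0,0,0,8.7,-2.5,-3.66,0,0,0,0,8.7,-2.5,-3.66,0,0,0,0],
)

```text
clock: 1.75
tool_pos: [0.2959, -0.4886, 0.2343]
orientation: [180.0, 0.0, -75.1]
force: [1.2, -0.0, 0.4]
opening: 0.0867
gripper_force: 0.0
```

Request:
move_arm(
  moves=[8.7,-2.5,-3.66,0,0,0,0,8.7,-2.5,-3.66,0,0,0,0,8.7,-2.5,-3.66,0,0,0,0,8.7,-2.5,-3.66,0,0,0,0,8.7,-2.5,-3.66,0,0,0,0,8.7,-2.5,-3.66,0,0,0,0,8.7,0,0,0,0,0,0,8.7,0,0,0,0,0,0],
)

```text
clock: 2.55
tool_pos: [0.4693, -0.2877, 0.2342]
orientation: [180.0, 0.0, -75.0]
force: [-0.3, 0.0, -0.1]
opening: 0.0869
gripper_force: 0.0
```

```bash
python3 - <<'E'
from h import *
o=ctrl.get_obs();print(o['tool_pos'],o['orientation'],o['clock'])
p,d,m=snap('wrist','w1.png');print(m)
P=cloud(m,d)
mk=((P[:,:,2]>.006)&(P[:,:,2]<.03)&(d>0)).astype(np.uint8)
cs,_=cv2.findContours(mk,0,2)
for k in cs:
    if cv2.contourArea(k)>1500: print(cv2.boundingRect(k),cv2.minAreaRect((ray(m,k[:,0],.018)[:,:2]*1000).astype(np.float32)))
E
```

```text
[ 0.46928505 -0.28770558  0.23424227] [ 1.79967151e+02  2.37729852e-02 -7.49647008e+01] 2.55
{'vertical_fov': 64.41721609214461, 'cx': 282.5821247571515, 'cy': 212.5738318567027, 'cam_to_world': array([[-9.65929315e-01, -2.47407271e-01, -7.59618389e-02,
         4.88960006e-01],
       [-2.58805723e-01,  9.23833613e-01,  2.82047963e-01,
        -3.63795296e-01],
       [ 3.95383464e-04,  2.92097754e-01, -9.56388387e-01,
         3.84615786e-01],
       [ 0.00000000e+00,  0.00000000e+00,  0.00000000e+00,
         1.00000000e+00]])}
(154, 325, 79, 44) ((526.9426879882812, -46.93769073486328), (107.04861450195312, 67.19867706298828), 14.978828430175781)
(257, 100, 57, 159) ((464.29461669921875, -288.5525207519531), (60.0012092590332, 180.0282440185547), 16.047887802124023)
(84, 29, 118, 173) ((633.103759765625, -314.34088134765625), (177.98602294921875, 51.25785827636719), 71.78437042236328)
```

View pics/w1.png

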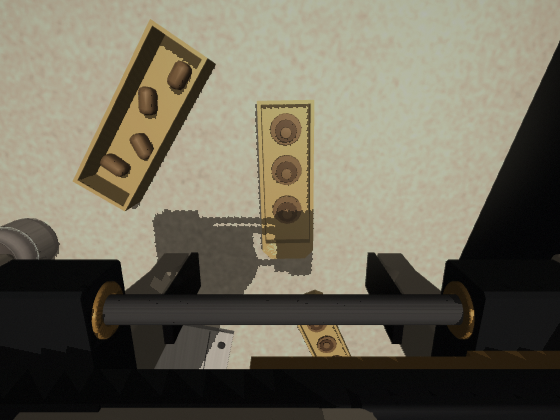

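The wrist view shows the low tray at (285,180), with its nose at the bottom near (288,250). It fits 60.0 x 180.0 mm, centred at (0.464,-0.2886) and heading 106°. The deep tray lies clear to the left, at (145,115). Going down to grasp.

Request:
move_arm(
  moves=[8.7,0,0.5,4,0,0,-0.0175,8.7,0,0,4,0,0,0,8.7,0,0,4,0,0,0,8.7,0,0,4,0,0,0,8.7,0,0,4,0,0,0,8.7,0,0,1.3,0,0,0,8.7,0,0,1,0,0,0,8.7,0,0,0,0,0,0],
)

```text
clock: 3.4
tool_pos: [0.4638, -0.2906, 0.0115]
orientation: [180.0, 0.0, -74.1]
force: [-1.2, 0.3, 0.3]
opening: 0.0871
gripper_force: 0.0
```

Request:
move_arm(
  moves=[5.5,0,0,0,0,0,0,5.5,0,0,0,0,0,0,5.5,0,0,0,0,0,0,5.5,0,0,0,0,0,0,5.5,0,0,0,0,0,0,5.5,0,0,0,0,0,0],
)

```text
clock: 4.0
tool_pos: [0.4647, -0.2901, 0.0124]
orientation: [-179.9, -0.0, -74.1]
force: [-0.6, 1.1, 7.7]
opening: 0.0596
gripper_force: 30.0
```

Request:
move_arm(
  moves=[5.5,0,0,-1,0,0,0,5.5,0,0,-2,0,0,0,5.5,0,0,-2,0,0,0,5.5,0,0,-1,0,0,0,5.5,0,0,0,0,0,0],
)

```text
clock: 4.5
tool_pos: [0.4647, -0.2902, 0.073]
orientation: [-179.9, -0.1, -74.1]
force: [0.2, 0.8, -3.3]
opening: 0.0595
gripper_force: 30.0
```

```bash
python3 - <<'E'
from h import *
o=ctrl.get_obs();print(o['tool_pos'],o['orientation'],o['opening'],o['gripper_force'])
p,d,m=snap('top')
P=cloud(m,d)
z=P[:,:,2]; box=np.zeros(z.shape,bool); box[160:290,195:340]=1
def rep(n,lo,hi,zr,sub=box):
    mk=((z>lo)&(z<hi)&sub).astype(np.uint8); mk=cv2.morphologyEx(mk,cv2.MORPH_OPEN,np.ones((3,3)))
    cs,_=cv2.findContours(mk,0,2); 
    for k in cs:
        if cv2.contourArea(k)>40: print(n,cv2.boundingRect(k),cv2.minAreaRect((ray(m,k[:,0],zr)[:,:2]*1000).astype(np.float32)))
rep('bed+',.0045,.2,.008); rep('bridge',.034,.06,.042); rep('stop',.017,.045,.030); rep('head',.085,.118,.107); rep('knob',.03,.09,.058)
c=cv2.resize(p[165:285,195:345],None,fx=5,fy=5,interpolation=cv2.INTER_CUBIC)
cv2.imwrite('pics/crop2.png',c[:,:,::-1])
E
```

```text
[ 0.46473586 -0.29017621  0.07302472] [-1.79865890e+02 -7.11526605e-02 -7.40970312e+01] 0.059543517885822225 29.999232329428196
bed+ (207, 174, 125, 85) ((577.8287353515625, 94.0041732788086), (215.22207641601562, 329.9690246582031), 3.058932065963745)
bridge (237, 205, 38, 50) ((533.3222045898438, 123.2498779296875), (95.66305541992188, 128.05667114257812), 89.33259582519531)
stop (207, 218, 8, 31) ((526.807373046875, 243.22256469726562), (80.55155181884766, 16.56949234008789), 3.14471435546875)
stop (250, 205, 26, 50) ((534.9715576171875, 109.50898742675781), (127.27375793457031, 65.95647430419922), 2.9935736656188965)
stop (281, 186, 5, 21) ((622.7195434570312, 50.69960403442383), (10.667351722717285, 54.25102615356445), 89.1790771484375)
head (233, 223, 20, 28) ((508.6221618652344, 151.82781982421875), (65.15898895263672, 45.89259338378906), 3.0024373531341553)
head (232, 206, 19, 8) ((575.8432006835938, 154.68724060058594), (44.76837158203125, 17.48619270324707), 89.0794677734375)
knob (237, 205, 38, 50) ((531.5753173828125, 122.14900207519531), (94.28394317626953, 126.16822814941406), 89.33259582519531)
```

View pics/crop2.png

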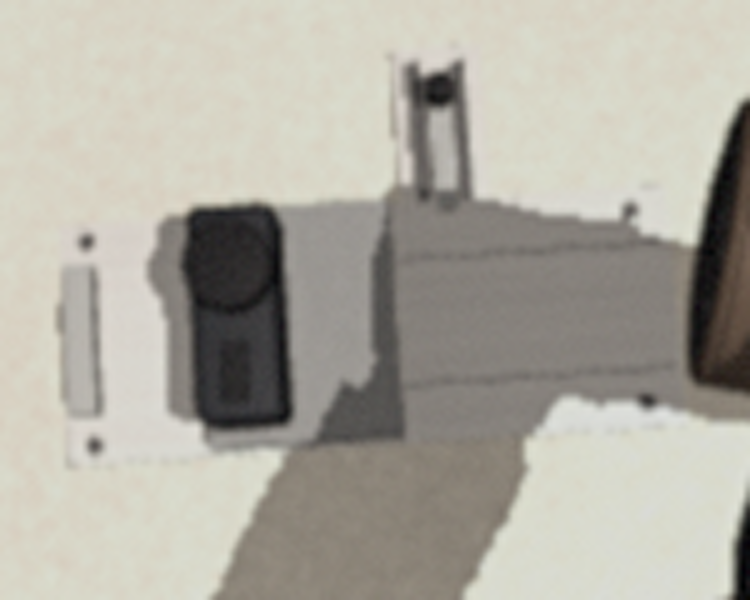

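The crop gives the scanner's axes: heading 93.05° and mouth at about (0.536,0.0767). The bed length of 330 mm and the stop and bridge positions agree with that. The knob is at crop (437,88). The tray is held at 59.5 mm opening. Next: align it and hover before the mouth.

Request:
move_arm(
  moves=[5.5,0,0,0,0,0,0.112,5.5,0,0,0,0,0,0.112,5.5,-2.95,-1.135,0,0,0,0,5.5,-2.95,-1.135,0,0,0,0,5.5,-2.95,-1.135,0,0,0,0,5.5,-2.95,-1.135,0,0,0,0,5.5,-2.95,-1.135,0,0,0,0,5.5,-2.95,-1.135,0,0,0,0],
)

```text
clock: 5.35
tool_pos: [0.5218, -0.1084, 0.0702]
orientation: [179.9, 0.0, -87.0]
force: [0.2, -0.7, -3.1]
opening: 0.0596
gripper_force: 30.0
```

Request:
move_arm(
  moves=[5.5,-2.95,-1.135,0,0,0,0,5.5,-2.95,-1.135,0,0,0,0,5.5,0,0,1.5,0,0,0,5.5,0,0,1.5,0,0,0,5.5,0,0,0.5,0,0,0,5.5,0,0,0,0,0,0,5.5,0,0,0,0,0,0],
)

```text
clock: 6.05
tool_pos: [0.542, -0.0498, 0.0365]
orientation: [180.0, -0.0, -86.9]
force: [-0.1, 1.0, -3.7]
opening: 0.0597
gripper_force: 30.0
```

```bash
python3 - <<'E'
from h import *
o=ctrl.get_obs();print(o['tool_pos'],o['orientation'],o['opening'])
p,d,m=snap('top'); q,e,mw=snap('wrist')
a=cv2.resize(p[180:265,200:380],(800,378),interpolation=cv2.INTER_CUBIC)
b=cv2.resize(q[200:420],(560,220))
out=np.zeros((600,800,3),np.uint8);out[:378]=a;out[380:600,:560]=b
cv2.imwrite('pics/c3.png',out[:,:,::-1])
E
```

```text
[ 0.54197996 -0.04976351  0.03650136] [ 1.79971899e+02 -1.23971581e-02 -8.69489679e+01] 0.05974727672672521
```

View pics/c3.png

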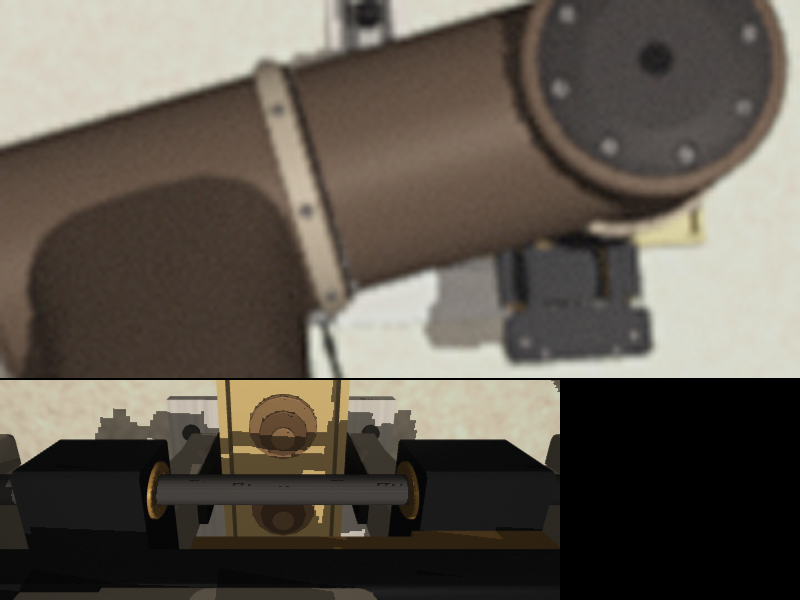

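The arm hides the nose from the top camera. The wrist view shows the bed's two rear screws at wrist pixels (191,253) and (370,253), either side of the held tray, so I'll use them to check the lane's centre.

```bash
python3 - <<'E'
from h import *
Z=np.load('wrist.npz'); q=Z['p'];m=dict(vertical_fov=Z['k'][0],cx=Z['k'][1],cy=Z['k'][2],cam_to_world=Z['T'])
g=cv2.cvtColor(q,cv2.COLOR_RGB2GRAY)
w=[]
for x0 in (178,358):
    s=g[240:268,x0:x0+26].astype(int); mk=(s<70).astype(np.uint8)
    n,l,st,c=cv2.connectedComponentsWithStats(mk); print([(st[i],c[i]+[x0,240]) for i in range(1,n)])
P=cloud(m,Z['d']); 
for r in (222,228,234):
    zz=P[r,140:425,2]; on=np.where((zz>.005)&(zz<.012))[0]+140
    if len(on): a=ray(m,[[on[0],r],[on[-1],r]],.008)[:,:2]*1000; print(r,on[0],on[-1],a.round(1).tolist(),a.mean(0),np.linalg.norm(a[1]-a[0]))
    hi=np.where((zz>.03)&(zz<.06))[0]+140
    if len(hi): a=ray(m,[[hi[0],r],[hi[-1],r]],.0425)[:,:2]*1000; print(' tray',hi[0],hi[-1],a.round(1).tolist(),a.mean(0),np.linalg.norm(a[1]-a[0]))
print((ray(m,[[191,253],[370,253]],.008)[:,:2]*1000).round(1))
E
```

```text
[(array([  4,   4,  22,  24, 421], dtype=int32), array([192.58194774, 256.58432304]))]
[(array([  0,   5,  25,  23, 445], dtype=int32), array([368.91235955, 257.26067416]))]
222 166 395 [[608.5, -64.7], [478.8, -71.5]] [543.61307485 -68.1004955 ] 129.86691182682736
 tray 218 348 [[572.5, -78.2], [513.1, -81.3]] [542.81992574 -79.75608077] 59.53491511305708
228 167 394 [[608.1, -61.1], [478.8, -67.9]] [543.42971656 -64.49688817] 129.44946263832588
 tray 218 347 [[572.6, -75.3], [513.2, -78.4]] [542.89548444 -76.83416807] 59.40600085065528
234 167 393 [[608.2, -57.4], [478.8, -64.3]] [543.53076409 -60.83776771] 129.6010581333078
 tray 218 347 [[572.6, -72.3], [512.9, -75.5]] [542.74072837 -73.89176386] 59.738611626887355
[[594.8 -46.3]
 [490.5 -51.8]]
```

The wrist view puts the lane centre 1.1 mm to the +x side of the tray. I'll correct that and lower to just above the bed.

Request:
move_arm(
  moves=[5.5,0,-0.1,0.5,0,0,0,5.5,0,0,0.5,0,0,0,5.5,0,0,0.4,0,0,0,5.5,0,0,0,0,0,0],
)

```text
clock: 6.55
tool_pos: [0.5425, -0.0496, 0.0218]
orientation: [179.9, -0.0, -86.9]
force: [0.3, -0.4, -2.3]
opening: 0.0597
gripper_force: 30.0
```

Request:
move_arm(
  moves=[5.5,-1.0,0,0,0,0,0,5.5,-1.0,0,0,0,0,0,5.5,-1.0,0,0,0,0,0,5.5,-1,0,0,0,0,0,5.5,-0.5,0,0,0,0,0],
)

```text
clock: 7.05
tool_pos: [0.5407, -0.0032, 0.0227]
orientation: [-180.0, 0.0, -86.9]
force: [0.1, -0.6, -2.9]
opening: 0.0596
gripper_force: 30.0
```

Request:
move_arm(
  moves=[5.5,-1.0,0,0,0,0,0,5.5,-1,0,0,0,0,0,5.5,0,0,0,0,0,0],
)

```text
clock: 7.35
tool_pos: [0.5397, 0.0167, 0.0227]
orientation: [-180.0, 0.0, -86.9]
force: [0.5, 0.9, -2.4]
opening: 0.0596
gripper_force: 30.0
```

Request:
move_arm(
  moves=[5.5,0,0,0.15,0,0,0,5.5,0,0,0.1,0,0,0,5.5,0,0,0,0,0,0],
)

```text
clock: 7.65
tool_pos: [0.5397, 0.0155, 0.0205]
orientation: [-180.0, 0.0, -86.9]
force: [-2.0, 2.2, 3.6]
opening: 0.0594
gripper_force: 30.0
```

Request:
move_arm(
  moves=[7.5,0,0,0,0,0,0,7.5,0,0,0,0,0,0,7.5,0,0,0,0,0,0,7.5,0,0,0,0,0,0,7.5,0,0,-2,0,0,0,7.5,0,0,-2.5,0,0,0,7.5,0,0,0,0,0,0],
)

```text
clock: 8.35
tool_pos: [0.5417, 0.0159, 0.068]
orientation: [-179.7, 0.1, -86.9]
force: [1.2, -0.7, -0.4]
opening: 0.0753
gripper_force: 0.0
```

Request:
move_arm(
  moves=[2,4,0,0,0,0,0,2,4,0,0,0,0,0,2,4,0,0,0,0,0,2,0,0,0,0,0,0,2,0,0,0,0,0,0,2,0,0,0,0,0,0],
)

```text
clock: 8.95
tool_pos: [0.5458, -0.104, 0.0648]
orientation: [180.0, 0.0, -86.9]
force: [0.4, 0.3, 0.2]
opening: 0.0328
gripper_force: 0.0
```

```bash
python3 - <<'E'
from h import *
o=ctrl.get_obs();print(o['tool_pos'],o['orientation'],o['opening'])
q,e,m=snap('wrist','w4.png'); P=cloud(m,e)
hs=cv2.cvtColor(q,cv2.COLOR_RGB2HSV)
mk=((hs[:,:,1]>70)&(hs[:,:,0]>12)&(hs[:,:,0]<40)&(P[:,:,2]>.015)&(P[:,:,2]<.035)).astype(np.uint8)
cs,_=cv2.findContours(mk,0,2)
ex=np.array([-.0532,.9986]);ey=np.array([-.9986,-.0532]);O=np.array([.5363,.0767])
for k in cs:
    if cv2.contourArea(k)>300:
        w=(ray(m,k[:,0],.026)[:,:2]-O)*1000; s=np.c_[w@ex,w@ey]; print(cv2.boundingRect(k),s.min(0),s.max(0))
E
```

```text
[ 0.54584304 -0.1040045   0.0647875 ] [ 1.79981611e+02  2.78993985e-03 -8.69370942e+01] 0.032797440019757006
(259, 325, 49, 19) [-124.2123805   -14.73060651] [-110.07234794   17.09724581]
(251, 282, 64, 12) [-155.9651218   -19.30479237] [-148.08607588   21.04545328]
(73, 0, 79, 30) [-312.37318359 -103.12166027] [-299.46862763  -64.42967243]
```

View pics/w4.png

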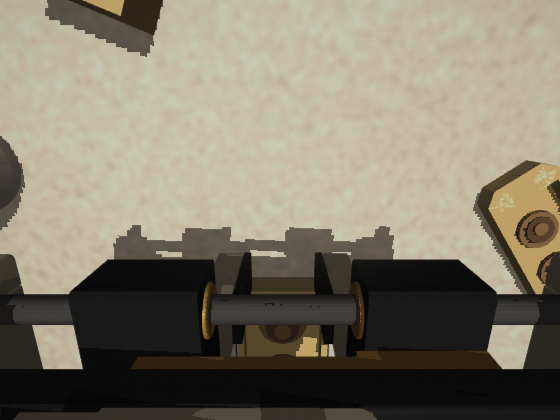

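The wrist view shows the tray's square end at (283,283), centred between the fingers and about 20 mm ahead of them. Lowering, then pushing with both fingertips.

Request:
move_arm(
  moves=[2,0,0,1.5,0,0,0,2,0,0,1.5,0,0,0,2,0,0,1.5,0,0,0,2,0,0,0,0,0,0,2,0,0,0,0,0,0],
)

```text
clock: 9.5
tool_pos: [0.5461, -0.1036, 0.0202]
orientation: [180.0, -0.0, -86.8]
force: [0.2, 0.9, 0.1]
opening: 0.0204
gripper_force: 0.0
```

Request:
move_arm(
  moves=[2,-1,0,0,0,0,0,2,-1,0,0,0,0,0,2,-1,0,0,0,0,0,2,-1,0,0,0,0,0,2,-1,0,0,0,0,0,2,-1,0,0,0,0,0,2,-1,0,0,0,0,0,2,-1,0,0,0,0,0],
)

```text
clock: 10.3
tool_pos: [0.5416, -0.0237, 0.0201]
orientation: [180.0, -0.0, -86.9]
force: [0.5, -2.4, 1.3]
opening: 0.0204
gripper_force: 1.2
```

Request:
move_arm(
  moves=[2,-1,0,0,0,0,0,2,-1,0,0,0,0,0,2,-1,0,0,0,0,0,2,-1,0,0,0,0,0,2,-1,0,0,0,0,0],
)

```text
clock: 10.8
tool_pos: [0.5389, 0.0262, 0.02]
orientation: [180.0, -0.0, -86.9]
force: [0.3, -2.8, 0.7]
opening: 0.0201
gripper_force: 1.2
```

Request:
move_arm(
  moves=[2,-0.8,0,0,0,0,0,2,-0.5,0,0,0,0,0,2,-0.3,0,0,0,0,0,2,-0.2,0,0,0,0,0],
)

```text
clock: 11.2
tool_pos: [0.538, 0.0436, 0.02]
orientation: [180.0, -0.0, -86.9]
force: [0.2, -2.4, 1.3]
opening: 0.0202
gripper_force: 1.1
```

Request:
move_arm(
  moves=[2,-0.2,0,0,0,0,0,2,-0.1,0,0,0,0,0],
)

```text
clock: 11.4
tool_pos: [0.5378, 0.0463, 0.02]
orientation: [180.0, -0.0, -87.0]
force: [-0.1, -1.3, 1.0]
opening: 0.0201
gripper_force: 1.0
```

Request:
move_arm(
  moves=[2,-0.1,0,0,0,0,0,2,-0.1,0,0,0,0,0],
)

```text
clock: 11.6
tool_pos: [0.5378, 0.0483, 0.02]
orientation: [180.0, -0.0, -86.9]
force: [-0.6, -1.8, 1.2]
opening: 0.02
gripper_force: 0.9
```

Not yet against the stop, so I'll keep pushing in small steps.

Request:
move_arm(
  moves=[2,-0.15,0,0,0,0,0,2,-0.1,0,0,0,0,0],
)

```text
clock: 11.8
tool_pos: [0.5372, 0.0488, 0.02]
orientation: [179.9, -0.2, -86.9]
force: [5.0, -19.3, 1.5]
opening: 0.0201
gripper_force: 10.1
```

Request:
move_arm(
  moves=[2,-0.1,0,0,0,0,0,2,-0.05,0,0,0,0,0],
)

```text
clock: 12.0
tool_pos: [0.5368, 0.0489, 0.02]
orientation: [179.8, -0.2, -87.0]
force: [6.5, -25.4, 2.8]
opening: 0.0199
gripper_force: 12.9
```

Request:
move_arm(
  moves=[2,-0.1,0,0,0,0,0,2,-0.05,0,0,0,0,0],
)

```text
clock: 12.2
tool_pos: [0.5365, 0.049, 0.02]
orientation: [179.8, -0.3, -87.0]
force: [7.3, -33.4, 3.1]
opening: 0.0201
gripper_force: 17.1
```

The force rose sharply and the tray stopped, so it is against the end stop. Back off, rise and go behind the gate knob.

Request:
move_arm(
  moves=[2,1,0,0,0,0,0,2,2,0,0,0,0,0,2,0,0,-3.7,0,0,0,0,0,-3.8,0,0,0,0,0,-3.9,0,0,0,0,0,0,-3.9,0,0,0,0,0,0,-3.9,0,0,0,0,0,0,-4,0,0,0,0],
)

```text
$.moves: bad value
```

Request:
move_arm(
  moves=[2,1,0,0,0,0,0,2,2,0,0,0,0,0,2,0,0,-3.7,0,0,0,0,0,0,-3.8,0,0,0,0,0,-3.9,0,0,0,0,0,0,-3.9,0,0,0,0,0,0,-3.9,0,0,0,0,0,0,-4,0,0,0,0],
)

```text
clock: 13.0
tool_pos: [0.6974, 0.0328, 0.0953]
orientation: [-180.0, 0.0, -86.9]
force: [0.1, -0.2, 0.9]
opening: 0.0005
gripper_force: 0.0
```

```bash
python3 - <<'E'
from h import *
o=ctrl.get_obs();print(o['tool_pos'],o['orientation'],o['clock'])
p,d,m=snap('top'); q,e,mw=snap('wrist')
a=cv2.resize(p[170:275,195:345],(600,420),interpolation=cv2.INTER_CUBIC)
b=cv2.resize(q[240:],(560,180))
out=np.zeros((600,600,3),np.uint8);out[:420]=a;out[420:,:560]=b
cv2.imwrite('pics/c5.png',out[:,:,::-1])
ex=np.array([-.0532,.9986]);ey=np.array([-.9986,-.0532]);O=np.array([.5363,.0767])
g=cv2.cvtColor(p,cv2.COLOR_RGB2GRAY)[174:194,274:294]; n,l,st,c=cv2.connectedComponentsWithStats((g<60).astype(np.uint8))
for i in range(1,n):
    w=ray(m,c[i]+[274,174],.058)[0,:2]; print(st[i],w,(w-O)@ex,(w-O)@ey)
t=o['tool_pos'][:2]-O; print(t@ex,t@ey)
E
```

```text
[0.69744057 0.0327914  0.09527837] [-1.79953534e+02  4.65321715e-02 -8.69283442e+01] 13.0
[ 4  0 16 17 64] [0.65771381 0.05042386] -0.032698570870462164 -0.11984594043558508
[18 10  1  1  1] [0.64875456 0.02667916] -0.0559333953943449 -0.1096360118029501
[ 9 12  4  4  5] [0.64002174 0.0455931 ] -0.0365813444262475 -0.10192164146323873
[13 13  7  7 17] [0.63167289 0.0341863 ] -0.047528016830502916 -0.09297764207078096
[17 12  2  2  2] [0.64212001 0.02810444] -0.05415715287552478 -0.1030865772944469
[ 5 18  1  2  2] [0.6267385 0.0608866] -0.020602588948002393 -0.08947061211454885
-0.052419806798504116 -0.15857904052873315
```

View pics/c5.png

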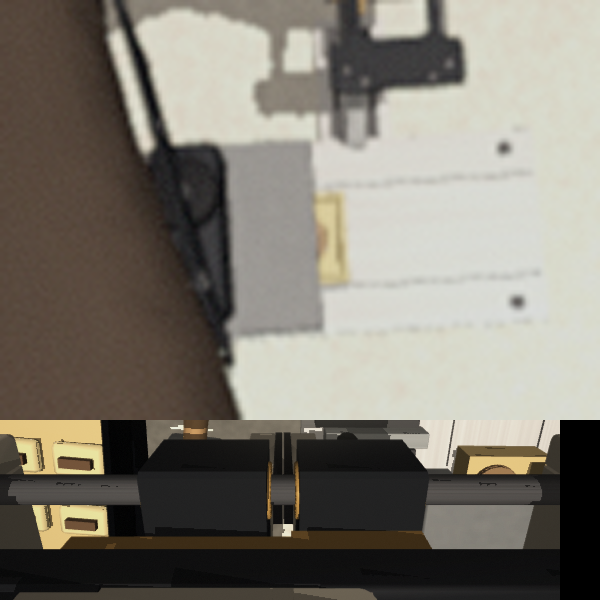

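The top crop shows the tray's square end sticking about 20 mm out of the mouth at (332,238), and the gate bar's end at (357,142). Nothing else has moved. Now I'll lower behind the knob.

Request:
move_arm(
  moves=[0,-2.1,0,0,0,0,0,0,0,0,2.5,0,0,0,0,0,0,2.4,0,0,0,0,0,0,0,0,0,0],
)

```text
clock: 13.5
tool_pos: [0.692, 0.0532, 0.0423]
orientation: [179.7, -0.0, -87.0]
force: [-0.4, 0.4, -0.9]
opening: 0.0007
gripper_force: 0.0
```

Request:
move_arm(
  moves=[0,0,0.8,0,0,0,0,0,0,0.8,0,0,0,0,0,0,0.8,0,0,0,0,0,0,0.8,0,0,0,0],
)

```text
clock: 13.9
tool_pos: [0.6629, 0.0518, 0.0475]
orientation: [-179.8, 0.0, -86.9]
force: [1.9, 0.7, 0.3]
opening: 0.0001
gripper_force: 0.9
```

Request:
move_arm(
  moves=[0,0,0.9,0,0,0,0,0,0,0.9,0,0,0,0,0,0,0.9,0,0,0,0,0,0,0.9,0,0,0,0,0,0,0.8,0,0,0,0,0,0,0.5,0,0,0,0],
)

```text
clock: 14.5
tool_pos: [0.613, 0.0489, 0.0461]
orientation: [180.0, 0.0, -86.9]
force: [3.2, 0.8, 1.3]
opening: 0.0003
gripper_force: 0.9
```

Request:
move_arm(
  moves=[0,0,0.2,0,0,0,0,0,0,0.2,0,0,0,0],
)

```text
clock: 14.7
tool_pos: [0.6098, 0.0488, 0.0461]
orientation: [-180.0, -0.0, -86.9]
force: [2.6, 0.9, 2.5]
opening: 0.0001
gripper_force: 0.9
```

Request:
move_arm(
  moves=[0,0,0.15,0,0,0,0,0,0,0.15,0,0,0,0],
)

```text
clock: 14.9
tool_pos: [0.607, 0.0486, 0.046]
orientation: [-180.0, -0.0, -86.9]
force: [1.9, 0.9, 1.8]
opening: 0.0001
gripper_force: 0.9
```

Request:
move_arm(
  moves=[0,0,0.15,0,0,0,0,0,0,0.1,0,0,0,0],
)

```text
clock: 15.1
tool_pos: [0.6043, 0.0485, 0.046]
orientation: [180.0, -0.0, -86.9]
force: [2.3, 1.1, 1.7]
opening: 0.0005
gripper_force: 0.9
```

Request:
move_arm(
  moves=[0,0,0.1,0,0,0,0,0,0,0.1,0,0,0,0],
)

```text
clock: 15.3
tool_pos: [0.6023, 0.0483, 0.046]
orientation: [180.0, 0.0, -86.9]
force: [3.5, 0.4, 0.8]
opening: 0.0007
gripper_force: 2.1
```

Request:
move_arm(
  moves=[0,0,0.1,0,0,0,0,0,0,0.05,0,0,0,0],
)

```text
clock: 15.5
tool_pos: [0.6022, 0.0485, 0.0463]
orientation: [-179.9, 0.0, -86.9]
force: [7.6, -1.4, -3.1]
opening: 0.0003
gripper_force: 3.7
```

Request:
move_arm(
  moves=[0,0,0.1,0,0,0,0,0,0,0.1,0,0,0,0,0,0,0,0,0,0,0],
)

```text
clock: 15.8
tool_pos: [0.6021, 0.0486, 0.0465]
orientation: [-179.7, 0.0, -86.9]
force: [12.9, -1.2, -7.0]
opening: 0.0004
gripper_force: 6.0
```

Request:
move_arm(
  moves=[0,0,-1,0,0,0,0,0,0,-2,0,0,0,0,0,0,0,-4,0,0,0,0,0,0,-4,0,0,0,0,4,0,-4,0,0,0,0,4,0,-2,0,0,0,0,4,0,0,0,0,0,0,4,0,0,0,0,0],
)

```text
clock: 16.6
tool_pos: [0.6366, -0.1065, 0.1821]
orientation: [180.0, 0.0, -86.9]
force: [0.3, 0.5, -0.8]
opening: 0.0003
gripper_force: 0.0
```

Request:
move_arm(
  moves=[0,4,0,0,0,0,0,0,4,0,0,0,0,0,0,4,0,0,0,0,0,0,4,0,0,0,0,0],
)

```text
clock: 17.0
tool_pos: [0.6447, -0.2665, 0.1807]
orientation: [179.9, 0.1, -86.9]
force: [0.8, -0.2, 0.3]
opening: 0.0003
gripper_force: 0.0
```

```bash
python3 - <<'E'
from h import *
o=ctrl.get_obs();print(o['tool_pos'],o['clock'])
p,d,m=snap('top')
cv2.imwrite('pics/c6.png',cv2.resize(p[120:300,195:470],(800,524),interpolation=cv2.INTER_CUBIC)[:,:,::-1])
ex=np.array([-.0532,.9986]);ey=np.array([-.9986,-.0532]);O=np.array([.5363,.0767])
P=cloud(m,d)[:,:,:]; R=(P[:,:,:2]-O); s=R@ex;y=R@ey;z=P[:,:,2]
k=(z>.045)&(z<.065)&(s<-.015)&(s>-.06)&(abs(y)<.15); print('knob',k.sum(),s[k].mean(),y[k].mean())
k=(z>.016)&(z<.033)&(s<-.022)&(s>-.045)&(abs(y)<.15); print('bar',np.percentile(y[k],[1,99]))
E
```

```text
[ 0.64472318 -0.2665075   0.18070432] 17.0
knob 32 -0.03143913842763785 -0.03871465868529694
bar [-0.13553276  0.01900521]
```

View pics/c6.png

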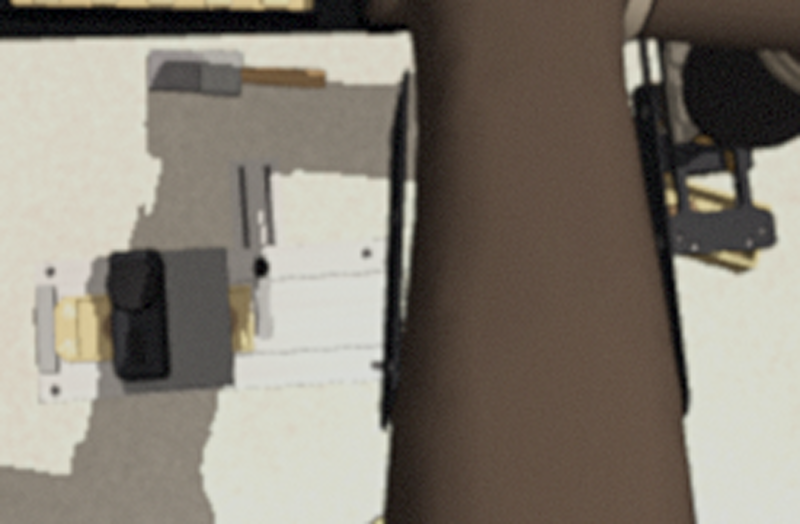

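The picture shows the tray's nose against the stop at (56,325), its square end at (243,318), and the gate bar across behind it at (263,305). The knob measures y = -39 mm against an expected -40, and the gripper is clear.

```bash
python3 -c "
from plant import ctrl
print(ctrl.close_job())"
```

```text
the job is handed in; nothing more can be done
None
```

The low tray is fully home against the end stop, the gate is fully across behind it, the gripper is clear, and the job was handed in at about 17 s.

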